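# Pin the draw link to the engraver's sprung rod and hold it out at its mark

### The arm

A 6-joint arm with a two-finger parallel gripper is mounted at the origin on the work surface. World frame = base frame: x ahead of the robot, y to its left, z up, the work surface at z = 0. Lengths are in mm, angles in rad, forces in N, time in s.
With the tool pointing down it reaches from about 200 to 875 mm from the base axis. Payload 3.4 kg.
Tool frame: the origin (TCP) lies on the centre line of the jaws, within the pads' length; the fingertips stand 25 mm ahead of it and the grasp point (between the pads) lies 6 mm ahead of it; z points along the fingers, y is the line along which they close (so a half turn about z gives the same grasp; the last joint's range is limited). The gripper opens to 94 mm and grips with 3 to 60 N. Pads are 16 mm wide; open, the fingers measure 119 mm over their backs; the gripper's body (75 mm by 177 mm) begins 78 mm behind the grasp point.
Start: joints at [1.163, 0.276, 1.505, -0, 1.361, -0.121], TCP at [162.675, 551.543, 230.493] pointing down, gripper open.
Joint ranges: [-2.89, 2.89], [-0.75, 2.08], [0.22, 2.7], [-1.18, 4.32], [0.11, 2.71], [-2.7, 2.7]. Speed limits (rad/s): [2.57, 2.57, 3.14, 3.14, 3.14, 3.14].

### API

Orientations are given as a unit quaternion [w, x, y, z].
In Python, from rig import state, optics, ticket gives the robot as it stands.
- The arm moves only by the shell command python3 -m jog 'ROWS'. ROWS is JSON, one flat list of numbers, 7 for each row, row after row: the turn, a rotation vector about the tool's x, y, z in units of 6 degrees (1.0 is 6 degrees), then the shift along the tool's x, y, z in m, then the opening, from 0 (shut) to 1 (fully open). In form: [wx, wy, wz, x, y, z, jaw, wx, wy, wz, x, y, z, jaw, ...]. A call has exactly 10 rows; each row is the pose to reach, as a shift and turn from the pose commanded when the call began, along the tool's axes at that moment; what a row does not reach only later rows make up. A row lasts 1/12 s, in which the tool goes at most 41.7 mm and 7.16 degrees, less where a joint would pass 70% of its speed; a pose out of reach is approached as far as the arm can. A call with a gripper value outside its range is refused whole. The fingers move at their own pace and stop on an object; the grip force is fixed at half the most. Time passes only in rows, so rows that repeat a pose let the fingers close, or fill a call up. It gives the time, the measured TCP pose, the force, the opening and the grip force at its end, in the units of the state.
- state(): the state, without advancing time (a new reading comes with each control period).
- optics.grab_frame(name): name is "side" or "top" or "wrist"; returns a dict with "frame" (384x512x3 uint8, red, green, blue), "camera_matrix" (3x3 intrinsics, pixels), "k1" (the pictures are not rectified: a ray, as slopes to the right and down, at radius r is drawn at 1 + k1 r^2 times it, then the intrinsics apply), "world_to_cam" (4x4, takes a point from world to camera coordinates); the wrist camera has in their place "tool_from_camera" (4x4, takes a point from camera to tool coordinates, whose origin is the TCP and whose axes are the flange's). Camera axes: x right, y up, looking along -z (the intrinsics and any distortion apply to the point x, -y, -z); pixel columns grow to the right and rows downward; lengths in mm; the calibration is good to about 2 mm. A picture is of the moment at which its call begins: read the wrist's pose just before it. There is no depth.
- ticket.finish_job(): hands the job in; it is judged then, once.
The state is a dict: "time": time; "joint_pos": joint angles; "qd": joint speeds; "tau": joint torques, N m; "ee_pos": TCP position; "tool_rot": TCP orientation; "ft_force": force on the tool from outside, world axes, zero at the start; "ft_torque": the same for the moment, N m; "opening": finger opening in mm; "grip_force": force on a finger pad.
Only numpy, scipy, OpenCV 4.12 (cv2) and the standard library are available. Lean on these libraries where they do the work, as an engineer would, in place of code of your own. Each camera call takes 0.05 s, during which the arm holds its last target. There are 200 camera calls.

### The job

On the pantograph engraver, couple the draw link to the sprung tracer rod: take the headed pin from the wooden rack and push it down through the fork and lug holes until its head sits on the fork. Then pull the link's upright black handle to draw the rod out of its tube until the rod's pointer stands opposite the index on the scale rail, and finish while still holding it there by that handle, without letting go. Leave the index, the two cutters and the brush where they are.

Things in the scene. Friction and masses are not known exactly. Their poses are not given: they have to be found in the camera images.
- engraver: White fixed engraver casting, 500 (y) x 160 mm; origin on the table under the rod's line x=0. Rod and link pull out along its own -y; the scale rail is at x=40-60 mm, top z=50. From +y to -y on x=0: tube (30 mm dia., mouth at y=+30 mm, top z=70), the rod's fork (hole at y=-20 at the start), the handle (y=-105 at the start). Motor and links at y above +110 mm, up to 180 mm high.
- tracer_rod (a joint): Travel of the steel rod out of the tube along the engraver's -y: 0 drawn in (start), stop at 0.095 m. An inner spring pulls it in: 6 N at 0, 14 N at 70 mm; let go, it springs back. It ends in a fork of two level tines, 28 x 34 x 8 mm, with vertical 13 mm holes (upper tine's top z=67 mm, lower tine's underside z=40, free to z=22 below).
- fork_hole (a point): Centre of the mouth of the fork's upper hole, on the upper tine's top face, 67 mm above the table; moves with the rod. The upper mouth is chamfered 2 mm. The link's lug lies between the tines with its 13 mm hole in line at the start.
- pointer_tip (a point): Tip of the small steel pointer that sticks out from the rod's fork to the engraver's +x over the rail, 62 mm above the table; moves with the rod. It is 20 mm to the engraver's +y of the fork hole.
- index_mark (a point): Edge of the thin upright fin (3 mm) on the dark index block clamped on the scale rail (block 16 mm along the rail, top of fin 66 mm above the table), at the pointer's height. The pointer stands at the index when both have the same y in the engraver's frame; this needs 25 to 70 mm of rod travel. Do not shift it.
- index (a joint): Place of the clamped index on the scale rail, read in the same terms as the rod: the rod travel (m, 0.025 to 0.07) at which the pointer stands exactly at the index. Stays as it is.
- draw_link: Aluminium flat bar 26 mm wide, 8 mm thick (top z=57.5 mm) that slides along the engraver's -y on guide walls (about 2 N; travel 120 mm) and carries the upright handle. Origin below its lug hole's centre, at table height; axes as the engraver's. Without the pin it slides alone and leaves the rod behind; with the pin it takes the rod along after up to 3 mm of play.
- handle (a point): Grip point on the link's upright round black handle (25 mm diameter, from 57 to 110 mm above the table), on its axis, 95 mm above the table, 85 mm to the engraver's -y of the lug hole.
- clevis_pin: Loose steel headed pin, standing upright in one of the rack's three holes at the start. Stem 10 mm diameter and 36 mm long with a 6 mm tapered foot, round head 18 mm diameter and 22 mm high (58 mm in all), about 50 g. Origin at the foot, z up to the head. In the rack the head's underside is 42 mm above the table, 6 mm above the rack's top.
- pin_shoulder (a point): Centre of the underside of the pin's head, 36 mm above the foot; it rests on the fork's upper tine when the pin is fully home.
- pin_head (a point): Grip point on the pin's axis within the head, 52 mm above the foot.
- rack: Fixed wooden block 165 x 50 x 36 mm (long side along its x), three holes in a row 55 mm apart, 30 mm deep; origin at the centre of its underside. Holds the pin and two cutters, in any order.
- cutter_a: Steel engraving cutter standing in the rack, headless, 10 mm diameter with a pointed top, 66 mm long; top 72 mm above the table. Leave in place.
- cutter_b: A second such cutter. Leave in place.
- brush: Loose hand brush lying on the table, about 170 mm long. Leave in place.
Not all that is in view belongs to the job. What is shaped like the clevis_pin but green is not meant.

How it is judged (in metres and radians):
On the way, in this order (a step that is already met when the one before it is completed fails the run):
1. the pin is fully home through fork and lug, its head on the fork (z of pin_shoulder in the frame of fork_hole between -0.003 and 0.003 m and horizontal distance between pin_shoulder and fork_hole below 0.004 m and angle between clevis_pin's own z axis and vertical below 0.14 rad), for 0.2 s.
2. the rod is drawn out by the link's handle, its pointer at the index, and held (all of step 1 and y of pointer_tip in the frame of index_mark between -0.005 and 0.005 m and contact force between the fingers and draw_link above 1.5 N and contact force between the fingers and clevis_pin below 0.3 N and velocity of joint tracer_rod between -0.01 and 0.01 m/s), for 0.4 s.
At the end, for the whole second after the job is handed in: The pin is home in the fork (head's underside within 3 mm of the upper tine, within 4 mm of the hole's centre, tilted less than 8 degrees), the pointer is within 5 mm of the index along the rail and still (under 10 mm/s), the fingers hold the link (over 1.5 N) and do not touch the pin (all of step 2); the arm keeps its last pose, push and grip.
It fails at once if the index was shifted by more than 5 mm (distance of index_mark from where it was at the start of the episode above 0.005 m).
It fails at once if a cutter or the brush was moved by more than 30 mm (distance of any of cutter_a, cutter_b, brush from where it was at the start of the episode above 0.03 m).
It also fails if it takes over 64 s, if anything falls off the work surface, if the arm or the gripper's body presses on something with over 40 N, if the wrist force passes 120 N, or if a joint passes its speed limit or range.

## Working session

There is one attempt and no reset: what is moved stays moved. The work goes in short steps, Python scripts to look and compute and a shell command to move; the robot and the scene stay as the last step left them, time stands still between calls to the robot, and variables do not carry over. Pictures are saved under pics/ and viewed, at most 10 in all, crops included, and the job is handed in when it is done.

```bash
mkdir -p pics; ls
cat > h.py <<'E'
import numpy as np, cv2
from rig import state, optics
from scipy.spatial.transform import Rotation as R
def T_tool():
    s=state(); q=s["tool_rot"]; T=np.eye(4); T[:3,:3]=R.from_quat([q[1],q[2],q[3],q[0]]).as_matrix(); T[:3,3]=s["ee_pos"]; return T
def grab(n):
    T=T_tool(); d=optics.grab_frame(n)
    C=T@np.array(d["tool_from_camera"]) if n=="wrist" else np.linalg.inv(np.array(d["world_to_cam"]))
    return d["frame"],np.array(d["camera_matrix"]),float(d["k1"]),C   # C: cam->world
def ray(K,k1,C,u,v):
    D=np.array([k1,0,0,0,0.])
    p=cv2.undistortPoints(np.array([[[u,v]]],float),K,D)[0,0]
    d=C[:3,:3]@np.array([p[0],-p[1],-1]); return C[:3,3],d
def onplane(cam,u,v,z):
    o,d=ray(*cam[1:],u,v); return o+d*(z-o[2])/d[2]
def proj(cam,P):
    _,K,k1,C=cam; c=np.linalg.inv(C)@np.append(P,1); 
    x,y=c[0]/-c[2],-c[1]/-c[2]; r=1+k1*(x*x+y*y); return K[0,0]*x*r+K[0,2],K[1,1]*y*r+K[1,2]
def cross(c1,p1,c2,p2):
    o1,d1=ray(*c1[1:],*p1);o2,d2=ray(*c2[1:],*p2)
    t=np.linalg.lstsq(np.c_[d1,-d2],o2-o1,rcond=None)[0]; a,b=o1+t[0]*d1,o2+t[1]*d2; return (a+b)/2,np.linalg.norm(a-b)
E
python3 - <<'E'
from h import *
import pickle
c={n:grab(n) for n in("top","side","wrist")}
pickle.dump(c,open("c0.pkl","wb"))
for n in c: print(n,c[n][1].tolist(),c[n][2],c[n][3].round(2).tolist())
cv2.imwrite("pics/top0.png",cv2.resize(c["top"][0][...,::-1],(800,600),interpolation=cv2.INTER_CUBIC))
cv2.imwrite("pics/side0.png",cv2.resize(c["side"][0][...,::-1],(800,600),interpolation=cv2.INTER_CUBIC))
print(state())
E
```

```text
pics
top [[387.2140840415473, 0.0, 260.64461184427006], [0.0, 387.2140840415473, 191.47488964181755], [0.0, 0.0, 1.0]] -0.12110485910134974 [[-0.01, 0.99, -0.14, 337.32], [-1.0, -0.01, 0.03, -83.37], [0.03, 0.14, 0.99, 999.45], [0.0, 0.0, 0.0, 1.0]]
side [[404.5839733196789, 0.0, 258.82150792099577], [0.0, 404.5839733196789, 189.45461650947541], [0.0, 0.0, 1.0]] -0.08300745172126751 [[0.99, 0.1, -0.11, 389.24], [-0.15, 0.51, -0.85, -894.16], [-0.03, 0.85, 0.52, 595.1], [0.0, 0.0, 0.0, 1.0]]
wrist [[301.0543317334924, 0.0, 252.57009595491772], [0.0, 301.0543317334924, 191.5029016689512], [0.0, 0.0, 1.0]] 0.013395330119783456 [[0.28, -0.92, -0.28, 82.34], [0.96, 0.27, 0.08, 575.36], [-0.0, -0.29, 0.96, 384.31], [0.0, 0.0, 0.0, 1.0]]
{'time': 0.15, 'joint_pos': array([ 1.16297595e+00,  2.76448803e-01,  1.50580303e+00, -2.66945509e-05,
        1.36069907e+00, -1.21023407e-01]), 'qd': array([-0.00077173, -0.00147637, -0.00303139, -0.00171132,  0.00025127,
        0.00075119]), 'tau': array([ 1.17900636e-04, -4.04932237e+01, -2.37428015e+01,  7.00915908e-02,
        3.14798718e-02, -9.28191685e-05]), 'ee_pos': array([162.53373068, 551.15785803, 229.81961461]), 'tool_rot': array([-1.64892147e-04,  1.42904739e-01,  9.89736215e-01, -6.58933021e-04]), 'ft_force': array([-0.50639039,  0.70229981,  1.09437736]), 'ft_torque': array([ 0.01236971,  0.00209075, -0.02049039]), 'grip_force': 0.0, 'opening': 94.22251552725817}
```

View pics/top0.png

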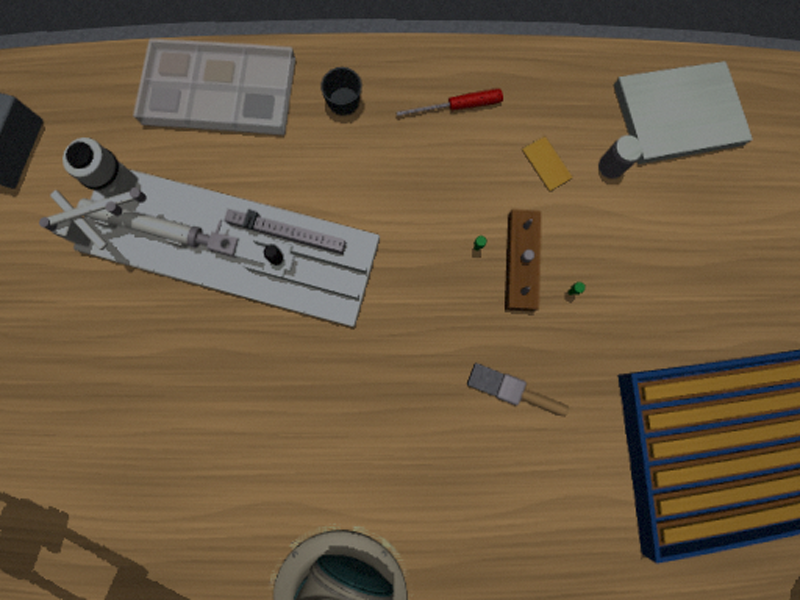

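View pics/side0.png

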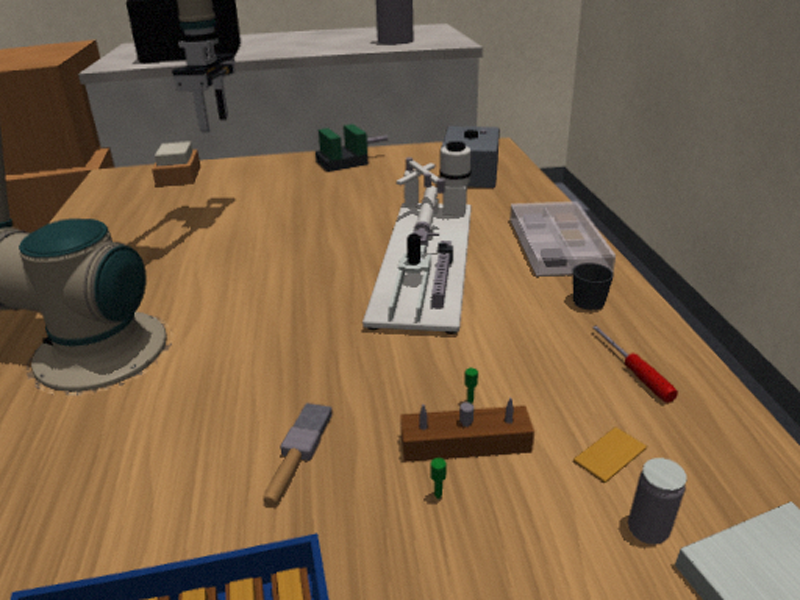

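The pin candidates in the top view are the grey round head in the middle rack hole (528,256), the pointed grey cutters at (527,222) and (525,290), and the green lookalikes at (480,243) and (577,288). The middle one fits because it has a round, blunt grey head. The engraver is at upper left: handle (273,253), fork about (225,243), index block (251,220). I'll confirm these in an enlarged crop.

Run:
```python
from h import *
import pickle
c=pickle.load(open("c0.pkl","rb"))
t=c["top"][0];s=c["side"][0]
f=lambda im,x,y,w,h,W,H:cv2.resize(im[y:y+h,x:x+w,::-1],(W,H),interpolation=cv2.INTER_CUBIC)
a=f(t,110,120,130,95,780,570) 
cv2.imwrite("pics/eng_top.png",a) # x6
b=np.hstack([f(t,295,125,90,80,400,356),f(s,250,230,100,89,400,356)])
cv2.imwrite("pics/rack.png",b)
```

```text
(no output)
```

View pics/eng_top.png

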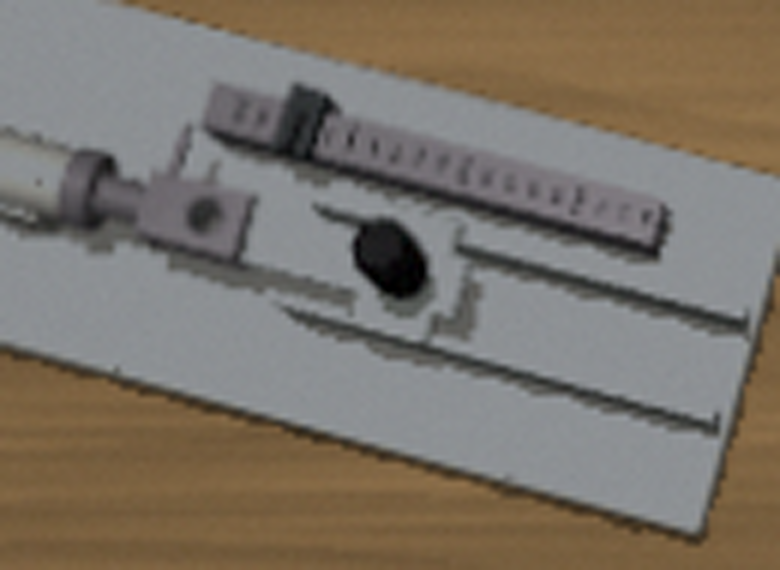

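View pics/rack.png

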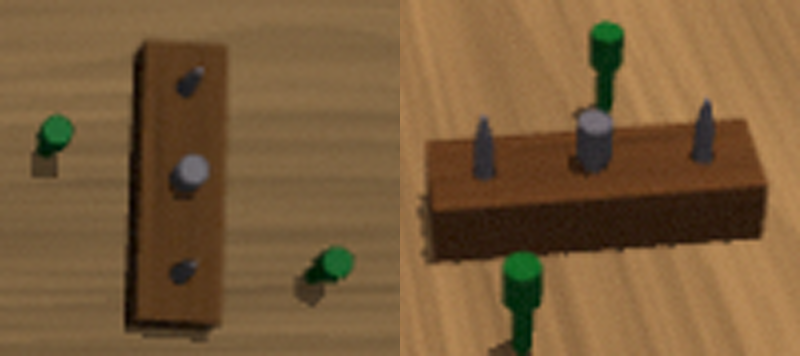

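Both crops agree. The pin is the middle blunt grey head, at raw pixels top (338.4,162.8) and side (299,260.8). The fork hole is at (144.2,155.3) in raw top pixels, the handle about (175,163), the pointer tip (141,141.7) and the index fin about (161,138).

Run:
```python
from h import *
import pickle
c=pickle.load(open("c0.pkl","rb"));t=c["top"];s=c["side"]
print("pin top x:",cross(t,(338.4,162.8),s,(299,260.8)), onplane(t,338.4,162.8,64))
print("hole",onplane(t,144.2,155.3,67))
q=lambda u,v:(u/6+110,v/6+120)
print("handle",onplane(t,*q(390,258),85))
print("pointer",onplane(t,*q(186,130),62))
# rail top outer edge (z50) direction
for p in [(220,82),(668,207),(207,125),(660,250)]: print("rail",onplane(t,*q(*p),50)[:2])
for p in [(285,128),(302,88),(305,130),(320,95)]: print("idx",onplane(t,*q(*p),62)[:2])
# plate edge lower: corner
for p in [(0,345),(698,536),(780,178),(125,0)]: print("plate",onplane(t,*q(*p),20)[:2])
# green decoys
for p in [(55,132),(335,262)]: print("dec",onplane(t,p[0]/4.444+295,p[1]/4.444+125,58)[:2])
# rack ends
for p in [(190,42),(178,325)]: print("rack",onplane(t,p[0]/4.444+295,p[1]/4.444+125,36)[:2])
```

```text
pin top x: (array([ 541.5623613 , -308.53181496,   63.23618078]), np.float64(1.8446736298657311)) [ 540.45398399 -308.25105099   64.        ]
hole [562.62508506 174.04057204  67.        ]
handle [538.26759717  93.28930198  85.        ]
pointer [598.99687995 184.85845666  62.        ]
rail [623.163383   174.51707091]
rail [566.60323984 -16.06642228]
rail [604.39059797 179.36718791]
rail [548.23156172 -12.78178984]
idx [599.23134398 143.07360289]
idx [616.41046039 136.47010017]
idx [598.25175031 134.63297037]
idx [613.26864337 128.78738226]
plate [516.3789763  275.18313553]
plate [431.27843171 -26.80222514]
plate [586.32994956 -62.32796119]
plate [670.52534222 226.76428706]
dec [ 562.82684449 -231.7252561 ]
dec [ 487.30517807 -389.09894069]
rack [ 622.03230541 -316.87020993]
rack [ 455.13310426 -302.37611304]
```

The measurements are consistent: the pin is at (541,-308), the fork hole at (562.6,174), and the engraver's y axis is about (.278,.961). That is also the tool's current closing axis, so no turn is needed. I'm moving to above the pin.

```bash
python3 -m jog '[0,0,0,-0.0253,-0.0299,0,0.6, 0,0,0,-0.0506,-0.0598,0,0.6, 0,0,0,-0.0759,-0.0897,0,0.6, 0,0,0,-0.1012,-0.1196,0,0.6, 0,0,0,-0.1265,-0.1495,0,0.6, 0,0,0,-0.1518,-0.1794,0,0.6, 0,0,0,-0.1771,-0.2093,0,0.6, 0,0,0,-0.2024,-0.2392,0,0.6, 0,0,0,-0.2277,-0.2691,0,0.6, 0,0,0,-0.253,-0.299,0,0.6]'
python3 -m jog '[0,0,0,-0.0253,-0.0299,0,0.6, 0,0,0,-0.0506,-0.0598,0,0.6, 0,0,0,-0.0759,-0.0897,0,0.6, 0,0,0,-0.1012,-0.1196,0,0.6, 0,0,0,-0.1265,-0.1495,0,0.6, 0,0,0,-0.1518,-0.1794,0,0.6, 0,0,0,-0.1771,-0.2093,0,0.6, 0,0,0,-0.2024,-0.2392,0,0.6, 0,0,0,-0.2277,-0.2691,0,0.6, 0,0,0,-0.253,-0.299,0,0.6]'
```

```text
time: 0.98
ee_pos: [320.8, 191.4, 230.5]
tool_rot: [0.0, 0.143, 0.99, 0.0]
ft_force: [0.6, -0.2, -0.8]
opening: 56.1
grip_force: 0.0
time: 1.82
ee_pos: [479.0, -167.1, 230.2]
tool_rot: [-0.0, 0.143, 0.99, 0.0]
ft_force: [0.7, -0.5, -0.4]
opening: 56.5
grip_force: 0.0
```

```bash
python3 -m jog '[0,0,0,-0.025,-0.03,0,0.6, 0,0,0,-0.05,-0.06,0,0.6, 0,0,0,-0.075,-0.09,0.01,0.6, 0,0,0,-0.1,-0.12,0.03,0.6, 0,0,0,-0.1,-0.12,0.06,0.6, 0,0,0,-0.1,-0.12,0.08,0.6, 0,0,0,-0.1,-0.12,0.08,0.6, 0,0,0,-0.1,-0.12,0.08,0.6, 0,0,0,-0.1,-0.12,0.08,0.6, 0,0,0,-0.1,-0.12,0.08,0.6]'
python3 - <<'E'
from h import *
import pickle
c=grab("wrist"); pickle.dump(c,open("w1.pkl","wb")); print(state()["ee_pos"])
for P in [(541,-308,64),(541,-308,42),(544,-340,72)]: print(proj(c,P))
cv2.imwrite("pics/w1.png",cv2.resize(c[0][...,::-1],(800,600),interpolation=cv2.INTER_CUBIC))
E
```

```text
time: 2.65
ee_pos: [541.8, -308.8, 152.5]
tool_rot: [0.002, 0.143, 0.99, -0.001]
ft_force: [-0.1, -0.6, -0.7]
opening: 56.8
grip_force: 0.0
[ 541.75418318 -308.7358104   152.57315483]
(np.float64(252.7703033802895), np.float64(202.13476778785977))
(np.float64(252.77082714951757), np.float64(194.38620776608386))
(np.float64(217.14856521846113), np.float64(218.67257258571806))
```

View pics/w1.png

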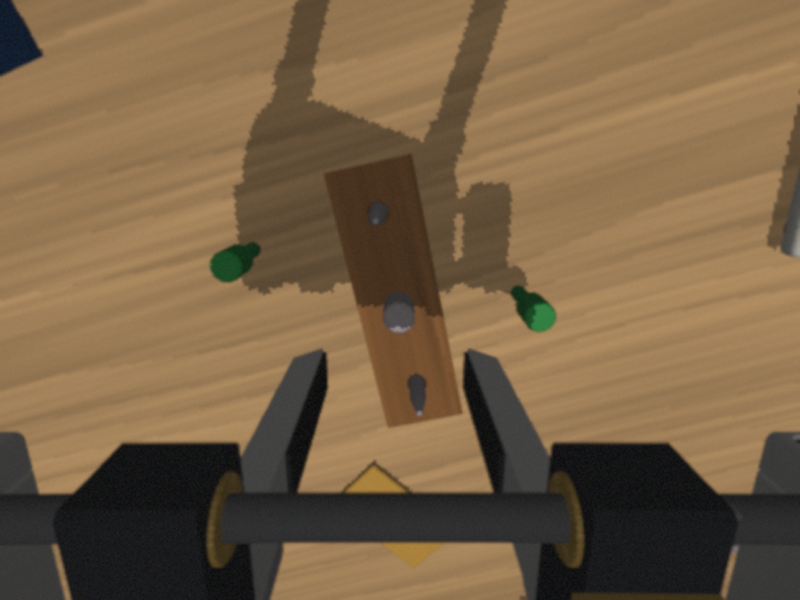

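The wrist view shows the pin head (top disc) at about (399,316) in the view, which is raw (255.4,202). It sits between the fingers, with a cutter on each side of the row.

Run:
```python
from h import *
import pickle
c=pickle.load(open("w1.pkl","rb"))
P=onplane(c,255.4,202,64); T=T_tool(); print(P,T[:3,:3].T@(P-T[:3,3]))
# shape check: gray mask of head
im=c[0][185:220,240:272].astype(int); sat=im.max(2)-im.min(2)
m=(sat<25).astype(np.uint8); n,l,st,ce=cv2.connectedComponentsWithStats(m); print([(s.tolist(),(q+[240,185]).round(1)) for s,q in zip(st[1:],ce[1:]) if s[4]>20])
```

```text
[ 541.51516729 -305.81581415   64.        ] [ 1.36388782  2.83602798 88.56570453]
[([5, 2, 20, 26, 434], array([254.7, 199.4]))]
```

```bash
python3 -m jog '[0,0,0,0.001,0.002,0.02,0.6, 0,0,0,0.001,0.002,0.045,0.6, 0,0,0,0.001,0.002,0.065,0.6, 0,0,0,0.001,0.002,0.078,0.6, 0,0,0,0.001,0.002,0.083,0.6, 0,0,0,0.001,0.002,0.083,0.3, 0,0,0,0.001,0.002,0.083,0.1, 0,0,0,0.001,0.002,0.083,0.1, 0,0,0,0.001,0.002,0.083,0.1, 0,0,0,0.001,0.002,0.083,0.1]'
python3 - <<'E'
from h import *
s=state();print(s["ee_pos"],s["opening"],s["grip_force"],s["ft_force"])
E
```

```text
time: 3.53
ee_pos: [541.0, -306.7, 68.6]
tool_rot: [0.001, 0.143, 0.99, -0.0]
ft_force: [-0.5, -0.7, 0.8]
opening: 26.8
grip_force: 0.0
[ 541.01317452 -306.72293797   68.59822341] 26.77143963460783 0.0 [-0.48562467 -0.72762206  0.80092159]
```

```bash
python3 -m jog '[0,0,0,0,0,0,0, 0,0,0,0,0,0,0, 0,0,0,0,0,0,0, 0,0,0,0,0,0,0, 0,0,0,0,0,0,0, 0,0,0,0,0,0,0, 0,0,0,0,0,0,0, 0,0,0,0,0,0,0, 0,0,0,0,0,0,0, 0,0,0,0,0,0,0]'
```

```text
time: 4.37
ee_pos: [540.7, -306.5, 67.8]
tool_rot: [0.0, 0.143, 0.99, -0.0]
ft_force: [-0.0, -0.1, 5.8]
opening: 16.5
grip_force: 30.0
```

```bash
python3 -m jog '[0,0,0,0,0,-0.01,0, 0,0,0,0,0,-0.025,0, 0,0,0,0,0,-0.045,0, 0,0,0,0,0,-0.07,0, 0,0,0,0,0,-0.1,0, 0,0,0,0,0,-0.13,0, 0,0,0,0,0,-0.13,0, 0,0,0,0,0,-0.13,0, 0,0,0,0,0,-0.13,0, 0,0,0,0,0,-0.13,0]'
python3 - <<'E'
from h import *
import pickle
c=grab("wrist"); t=grab("top"); s=grab("side"); pickle.dump((c,t,s,T_tool()),open("w2.pkl","wb")); st=state();print(st["ee_pos"],st["opening"])
E=st["ee_pos"]
def crop(c,w):
    u,v=proj(c,E-[0,0,25]); u,v=int(u),int(v); print(u,v)
    u=min(max(u,w//2),512-w//2);v=min(max(v,w//2),384-w//2)
    return cv2.resize(c[0][v-w//2:v+w//2,u-w//2:u+w//2,::-1],(400,400),interpolation=cv2.INTER_CUBIC)
cv2.imwrite("pics/w2.png",np.hstack([crop(c,100),crop(s,80)]))
E
```

```text
time: 5.2
ee_pos: [539.4, -305.6, 195.6]
tool_rot: [-0.002, 0.143, 0.99, 0.001]
ft_force: [-0.1, -0.3, -0.1]
opening: 16.6
grip_force: 30.0
[ 539.74100076 -305.88092312  195.84278446] 17.0853749843644
251 236
298 215
```

View pics/w2.png

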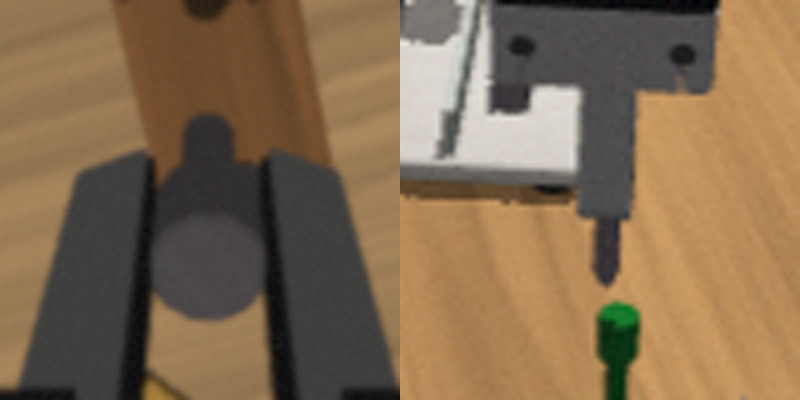

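The pin is held upright between the pads, with the head top at raw wrist (253,252) and the foot at raw side (299,232). Next I work out its offset in the tool frame.

Run:
```python
from h import *
import pickle
c,t,s,T=pickle.load(open("w2.pkl","rb"))
for dz,(u,v) in ((3.8,(253,252.25)),):
    P=onplane(c,u,v,T[2,3]-dz); print("wrist head",T[:3,:3].T@(P-T[:3,3]))
im=c[0][255:300,230:275].astype(int)
# stem tip in wrist: crop (208,112)-> bottom of stem front edge
u,v=208/4+201,113/4+186; P=onplane(c,u,v,T[2,3]-61.8); print("stem far edge (expect x = axis - or + ~2)",T[:3,:3].T@(P-T[:3,3]))
for x in(-4,-2,0,2,4):
    print(x,"side foot",np.round(proj(s,T[:3,3]+T[:3,:3]@[x,0,61.8]),1),"wrist foot",np.round(proj(c,T[:3,3]+T[:3,:3]@[x,0,61.8]),1))
# tool axes
print(T[:3,:3].round(3))
```

```text
wrist head [-0.33616719  0.85730257  3.79998977]
stem far edge (expect x = axis - or + ~2) [ 1.0738844   0.97785069 61.80451494]
-4 side foot [300.4 231.5] wrist foot [251.7 220.4]
-2 side foot [299.3 231.4] wrist foot [251.7 218. ]
0 side foot [298.2 231.3] wrist foot [251.7 215.6]
2 side foot [297.2 231.3] wrist foot [251.7 213.1]
4 side foot [296.1 231.2] wrist foot [251.7 210.7]
[[-0.959  0.283 -0.002]
 [ 0.283  0.959  0.002]
 [ 0.003  0.001 -1.   ]]
```

```bash
python3 -m jog '[0,0,0,0.0096,0.039,0,0, 0,0,0,0.0192,0.078,0,0, 0,0,0,0.0288,0.117,0,0, 0,0,0,0.0384,0.156,0,0, 0,0,0,0.048,0.195,0,0, 0,0,0,0.0576,0.234,0,0, 0,0,0,0.0672,0.273,0,0, 0,0,0,0.0768,0.312,0,0, 0,0,0,0.0864,0.351,0,0, 0,0,0,0.096,0.39,0,0]'
python3 -m jog '[0,0,0,0.0096,0.039,0,0, 0,0,0,0.0172,0.066,0,0, 0,0,0,0.0192,0.077,0,0, 0,0,0,0.0192,0.078,0,0, 0,0,0,0.0192,0.078,0,0, 0,0,0,0.0192,0.078,0,0, 0,0,0,0.0192,0.078,0,0, 0,0,0,0.0192,0.078,0,0, 0,0,0,0.0192,0.078,0,0, 0,0,0,0.0192,0.078,0,0]'
python3 - <<'E'
from h import *
import pickle
c=grab("wrist"); t=grab("top"); s=grab("side"); T=T_tool();pickle.dump((c,t,s,T),open("w3.pkl","wb")); print(T.round(3))
for h in [(562.6,174,67),(563.3,175.5,67)]: print(proj(c,h))
print("foot",proj(c,T[:3,3]+T[:3,:3]@[-.6,0,61.8]))
cv2.imwrite("pics/w3.png",cv2.resize(c[0][110:270,150:360,::-1],(788,600),interpolation=cv2.INTER_CUBIC))
E
```

```text
time: 6.18
ee_pos: [558.0, 96.8, 196.8]
tool_rot: [-0.001, 0.143, 0.99, -0.0]
ft_force: [0.9, -0.2, -0.2]
opening: 16.7
grip_force: 30.0
time: 7.02
ee_pos: [562.4, 174.2, 197.6]
tool_rot: [0.0, 0.144, 0.99, 0.0]
ft_force: [-1.2, 0.1, -0.1]
opening: 16.5
grip_force: 30.0
[[-9.59000e-01  2.83000e-01  0.00000e+00  5.62390e+02]
 [ 2.83000e-01  9.59000e-01  0.00000e+00  1.74776e+02]
 [-0.00000e+00  0.00000e+00 -1.00000e+00  1.97568e+02]
 [ 0.00000e+00  0.00000e+00  0.00000e+00  1.00000e+00]]
(np.float64(251.89930336623294), np.float64(189.80307191175757))
(np.float64(253.5566944547516), np.float64(190.0410982164365))
foot (np.float64(252.65524735513932), np.float64(215.30525719481753))
```

View pics/w3.png

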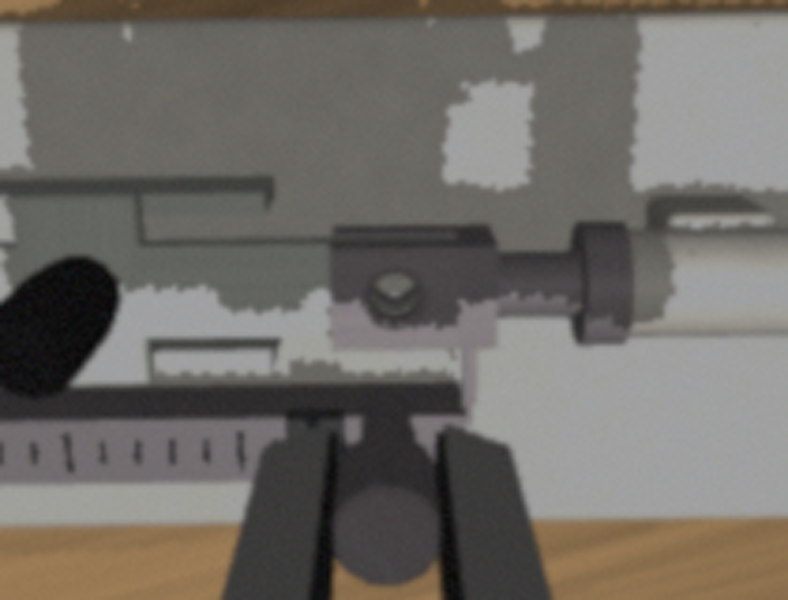

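The wrist view shows the fork hole at view (393,294), which is raw (254.7,188.4). The lug hole is in line, with the far side visible through it. The pin head is at raw (253.1,252.1), unchanged.

Run:
```python
from h import *
import pickle
c,t,s,T=pickle.load(open("w3.pkl","rb"))
for n,(u,v),z in [("hole",(254.7,188.4),67),("head",(253.1,252.1),T[2,3]-3.8)]:
    P=onplane(c,u,v,z); print(n,P,T[:3,:3].T@(P-T[:3,3]))
P=onplane(c,150+500/3.752,110+270/3.752,60);print("rod axis pt",P,T[:3,:3].T@(P-T[:3,3]))
st=state();print(st["ee_pos"],st["qd"].round(3))
```

```text
hole [562.00170237 177.05863161  67.        ] [  1.03810873   2.06242537 130.56765286]
head [563.45940874 174.69140867 193.76753394] [-1.0488219   0.22165731  3.8001783 ]
rod axis pt [565.64961157 205.92430234  60.        ] [  5.72150503  30.77753869 137.57067041]
[562.39011095 174.77576907 197.56753394] [ 0.006 -0.001 -0.001 -0.     0.002  0.002]
```

```bash
python3 -m jog '[0,0,0,0.001,0.001,0.02,0, 0,0,0,0.001,0.001,0.045,0, 0,0,0,0.001,0.001,0.06,0, 0,0,0,0.001,0.001,0.066,0, 0,0,0,0.001,0.001,0.069,0, 0,0,0,0.001,0.001,0.071,0, 0,0,0,0.001,0.001,0.072,0, 0,0,0,0.001,0.001,0.073,0, 0,0,0,0.001,0.001,0.074,0, 0,0,0,0.001,0.001,0.074,0]'
python3 - <<'E'
from h import *
import pickle
c=grab("wrist"); s=grab("side"); T=T_tool();pickle.dump((c,s,T),open("w4.pkl","wb")); print(T[:3,3],state()["ft_force"],state()["ft_torque"])
cv2.imwrite("pics/w4.png",np.hstack([cv2.resize(c[0][140:280,180:320,::-1],(400,400),interpolation=cv2.INTER_CUBIC),cv2.resize(s[0][110:190,230:310,::-1],(400,400),interpolation=cv2.INTER_CUBIC)]))
E
```

```text
time: 8.0
ee_pos: [561.9, 176.4, 124.0]
tool_rot: [0.001, 0.143, 0.99, 0.0]
ft_force: [-0.4, -0.4, -0.9]
opening: 16.7
grip_force: 30.0
[561.83582524 176.39055501 123.87391802] [-0.39572312 -0.35624018 -0.7599289 ] [ 0.03498513  0.04244991 -0.02626702]
```

View pics/w4.png

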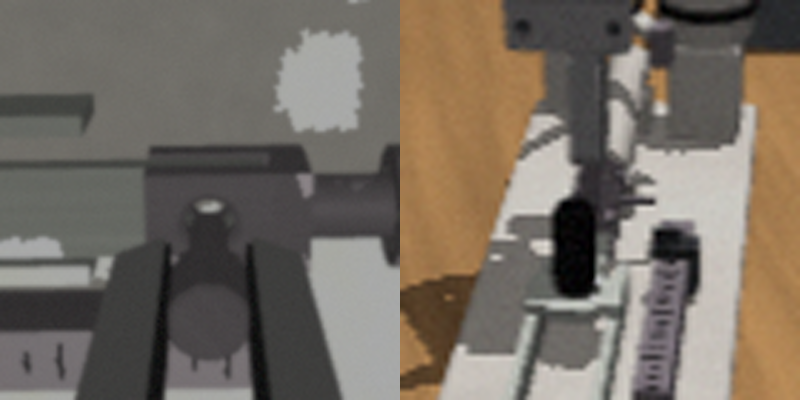

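The stem foot is entering the hole without contact force. I'll continue down gently.

```bash
python3 -m jog '[0,0,0,0.0005,0.0005,0.002,0, 0,0,0,0.0007,0.0005,0.004,0, 0,0,0,0.0007,0.0005,0.007,0, 0,0,0,0.0007,0.0005,0.01,0, 0,0,0,0.0007,0.0005,0.013,0, 0,0,0,0.0007,0.0005,0.016,0, 0,0,0,0.0007,0.0005,0.019,0, 0,0,0,0.0007,0.0005,0.022,0, 0,0,0,0.0007,0.0005,0.025,0, 0,0,0,0.0007,0.0005,0.025,0]'
```

```text
time: 8.93
ee_pos: [560.7, 177.0, 97.7]
tool_rot: [-0.001, 0.143, 0.99, -0.0]
ft_force: [-0.1, 0.1, -0.4]
opening: 16.8
grip_force: 30.0
```

```bash
python3 -m jog '[0,0,0,0,0,0.001,0, 0,0,0,0,0,0.002,0, 0,0,0,0,0,0.003,0, 0,0,0,0,0,0.0035,0, 0,0,0,0,0,0.0035,0, 0,0,0,0,0,0.0035,0, 0,0,0,0,0,0.0035,0.3, 0,0,0,0,0,0.0035,0.4, 0,0,0,0,0,0.0035,0.4, 0,0,0,0,0,0.0035,0.4]'
```

```text
time: 9.77
ee_pos: [561.2, 177.1, 95.1]
tool_rot: [0.0, 0.143, 0.99, 0.0]
ft_force: [-0.2, -1.2, 0.5]
opening: 36.8
grip_force: 0.0
```

```bash
python3 -m jog '[0,0,0,0,0,0,0.4, 0,0,0,0,0,0,0.4, 0,0,0,0,0,-0.02,0.4, 0,0,0,0,0,-0.04,0.4, 0,0,0,0,0,-0.06,0.4, 0,0,0,0,0,-0.08,0.5, 0,0,0,0,0,-0.09,0.55, 0,0,0,0,0,-0.09,0.55, 0,0,0,0,0,-0.09,0.55, 0,0,0,0,0,-0.09,0.55]'
python3 - <<'E'
from h import *
import pickle
c=grab("wrist"); s=grab("side"); t=grab("top");T=T_tool();pickle.dump((c,s,t,T),open("w5.pkl","wb")); print(T[:3,3])
h=np.array([562,176.3,67])
print([np.round(proj(c,h+[0,0,d]),1) for d in(0,22)],[np.round(proj(s,h+[0,0,d]),1) for d in(0,22)])
cv2.imwrite("pics/w5.png",np.hstack([cv2.resize(c[0][120:260,180:320,::-1],(400,400),interpolation=cv2.INTER_CUBIC),cv2.resize(s[0][110:190,230:310,::-1],(400,400),interpolation=cv2.INTER_CUBIC)]))
E
```

```text
time: 10.6
ee_pos: [560.3, 176.9, 183.7]
tool_rot: [-0.001, 0.143, 0.99, -0.0]
ft_force: [-0.4, -0.4, -0.3]
opening: 51.4
grip_force: 0.0
[560.35391316 176.84868169 183.56398988]
[array([252.1, 195.8]), array([252. , 203.4])] [array([267.8, 151.4]), array([267.7, 144.6])]
```

View pics/w5.png

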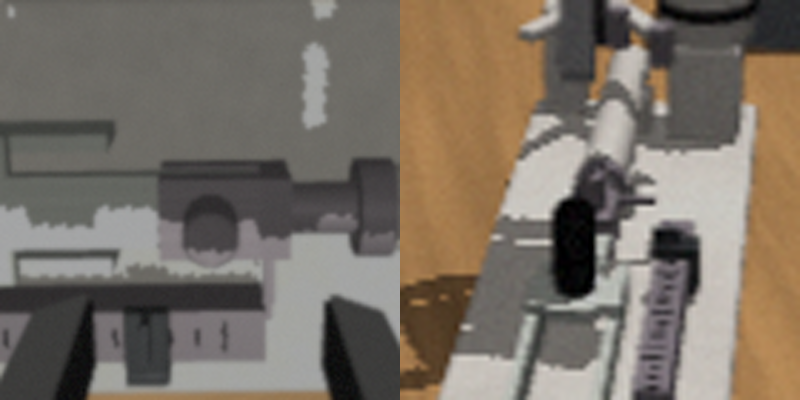

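The pin head sits on the fork, with its top disc at raw wrist (253.5,204.7) against an expected row of about 203.4 for home. I'll tap it down with closed fingertips to be sure.

```bash
python3 -m jog '[0,0,0,0,0,0.01,0, 0,0,0,0,0,0.02,0, 0,0,0,0,0,0.02,0, 0,0,0,0,0,0.02,0, 0,0,0,0,0,0.02,0, 0,0,0,0,0,0.02,0, 0,0,0,0,0,0.02,0, 0,0,0,0,0,0.02,0, 0,0,0,0,0,0.04,0, 0,0,0,0,0,0.06,0]'
python3 -m jog '[0,0,0,0,0,0.005,0, 0,0,0,0,0,0.008,0, 0,0,0,0,0,0.009,0, 0,0,0,0,0,0.01,0, 0,0,0,0,0,0.0105,0, 0,0,0,0,0,0.011,0, 0,0,0,0,0,0.0115,0, 0,0,0,0,0,0.012,0, 0,0,0,0,0,0.012,0, 0,0,0,0,0,0.012,0]'
```

```text
time: 11.58
ee_pos: [562.5, 177.3, 126.2]
tool_rot: [0.002, 0.143, 0.99, 0.001]
ft_force: [-0.1, -0.4, -1.0]
opening: 0.8
grip_force: 0.0
time: 12.42
ee_pos: [561.6, 177.2, 114.2]
tool_rot: [0.001, 0.143, 0.99, 0.0]
ft_force: [-0.8, 0.3, 5.2]
opening: 0.6
grip_force: 2.6
```

The pin is home: resistance starts with the fingertips at 89 mm, which is the head top height. Next I lift, go over the handle with the jaws open, and measure the handle and index.

```bash
python3 -m jog '[0,0,0,0,0,-0.03,0.1, 0,0,0,0,0,-0.06,0.3, 0,0,0,0,0,-0.075,0.5, 0,0,0,0,-0.03,-0.075,0.55, 0,0,0,0,-0.06,-0.075,0.55, 0,0,0,0,-0.08,-0.075,0.55, 0,0,0,-0.0005,-0.085,-0.075,0.55, 0,0,0,-0.0005,-0.085,-0.075,0.55, 0,0,0,-0.0005,-0.085,-0.075,0.55, 0,0,0,-0.0005,-0.085,-0.075,0.55]'
python3 - <<'E'
from h import *
import pickle
c=grab("wrist"); s=grab("side"); t=grab("top");T=T_tool();pickle.dump((c,s,t,T),open("w6.pkl","wb")); print(T[:3,3])
cv2.imwrite("pics/w6.png",cv2.resize(c[0][120:270,160:360,::-1],(800,600),interpolation=cv2.INTER_CUBIC))
E
```

```text
time: 13.25
ee_pos: [538.0, 96.3, 187.9]
tool_rot: [0.0, 0.143, 0.99, 0.0]
ft_force: [0.2, 0.3, 0.1]
opening: 51.5
grip_force: 0.0
[537.8033609   96.30103532 187.77603982]
```

View pics/w6.png

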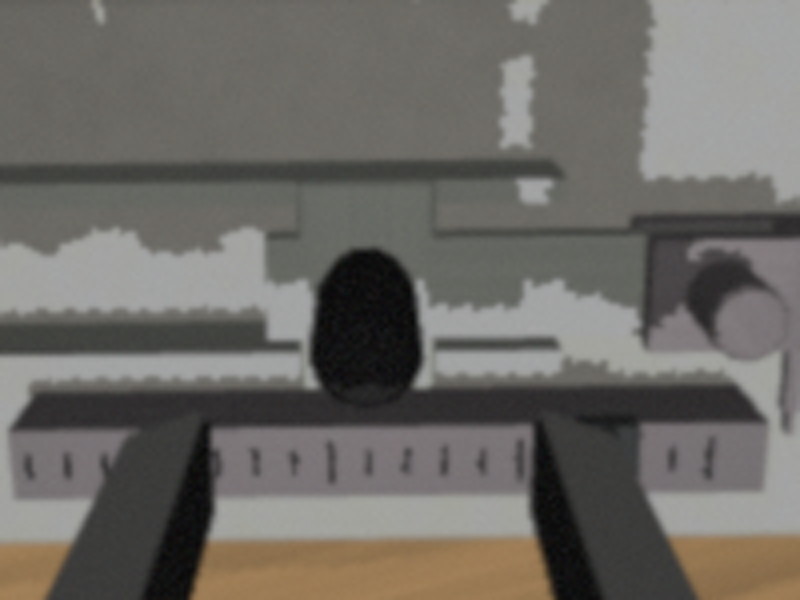

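The handle at view (366,330) is centred between the fingers, and the pin head is seated at (750,320). The index is partly behind the right finger here, so I'll measure it in the earlier unobstructed frames w5 and w3, using intensity profiles.

Run:
```python
from h import *
import pickle
c,s,t,T=pickle.load(open("w5.pkl","rb"))
g=c[0].mean(2).round().astype(int)
print("cols",list(range(220,246)))
for v in range(222,258,3): print(v,g[v,220:246].tolist())
print("ptr cols",list(range(264,286)))
for v in range(206,238,2): print(v,g[v,264:286].tolist())
for n,(u,v),z in [("fin",(232.5,233),66),("fin62",(232.5,233),62),("blockL",(224,245),60),("blockR",(240,245),60),("ptr",(274.5,225),62),("head",(253.5,204.7),89)]:
    print(n,(T[:3,:3].T@(onplane(c,u,v,z)-T[:3,3])).round(1))
```

```text
cols [220, 221, 222, 223, 224, 225, 226, 227, 228, 229, 230, 231, 232, 233, 234, 235, 236, 237, 238, 239, 240, 241, 242, 243, 244, 245]
222 [46, 47, 46, 44, 47, 47, 47, 47, 46, 47, 46, 47, 48, 44, 46, 48, 44, 44, 46, 48, 49, 48, 47, 47, 45, 47]
225 [46, 47, 47, 47, 45, 47, 46, 47, 48, 46, 47, 45, 46, 47, 46, 47, 44, 48, 47, 47, 46, 46, 47, 48, 46, 49]
228 [57, 59, 56, 40, 32, 32, 28, 28, 24, 20, 27, 26, 30, 26, 26, 26, 27, 28, 38, 51, 64, 63, 63, 64, 63, 63]
231 [118, 116, 108, 77, 61, 61, 61, 60, 58, 42, 33, 30, 45, 56, 62, 61, 60, 59, 65, 93, 112, 118, 118, 121, 118, 120]
234 [111, 114, 109, 79, 65, 62, 62, 58, 52, 52, 56, 53, 48, 58, 63, 64, 62, 60, 63, 89, 111, 118, 119, 119, 120, 119]
237 [72, 104, 107, 79, 62, 60, 61, 62, 61, 62, 63, 59, 51, 59, 63, 63, 61, 59, 53, 54, 87, 111, 118, 119, 118, 118]
240 [78, 82, 99, 80, 66, 60, 62, 60, 62, 63, 63, 56, 49, 57, 60, 61, 61, 58, 55, 60, 92, 113, 117, 118, 118, 117]
243 [118, 114, 111, 90, 69, 60, 59, 59, 60, 64, 61, 56, 51, 57, 61, 61, 60, 59, 60, 81, 106, 116, 117, 115, 117, 117]
246 [126, 126, 122, 101, 73, 60, 58, 61, 62, 63, 64, 
[... 1801 characters left out ...]
, 72, 73, 74, 72, 72, 85, 117, 132, 149, 160, 163, 164, 163, 162, 162, 164, 163, 163, 164]
230 [122, 122, 120, 121, 121, 121, 122, 119, 121, 126, 134, 150, 161, 162, 163, 162, 162, 162, 162, 164, 163, 163]
232 [122, 123, 119, 121, 120, 121, 120, 123, 129, 149, 157, 163, 163, 163, 164, 162, 163, 163, 162, 163, 163, 163]
234 [120, 120, 121, 120, 120, 121, 121, 122, 131, 154, 163, 164, 163, 163, 163, 163, 163, 163, 164, 164, 164, 164]
236 [122, 119, 121, 121, 121, 121, 121, 121, 130, 153, 163, 164, 163, 163, 162, 162, 164, 164, 164, 164, 164, 163]
fin [-40.7 -19.2 117.5]
fin62 [-42.5 -19.5 121.5]
blockL [-56.7 -28.6 123.5]
blockR [-56.7 -12.3 123.4]
ptr [-33.9  22.3 121.5]
head [-3.2  1.3 94.6]
```

Run:
```python
from h import *
import pickle
c,s,t,T=pickle.load(open("w6.pkl","rb"))
P=onplane(c,251.6,221,110);print("handle near edge (x should be -12.5+dx)",(T[:3,:3].T@(P-T[:3,3])).round(1))
# top view pointer/index profile, frame w6 (arm may occlude), fall back to c0
c0=pickle.load(open("c0.pkl","rb"))["top"]; g=c0[0].mean(2).round().astype(int)
print("cols",list(range(134,172)))
for v in range(132,149): print(v,g[v,134:172].tolist())
```

```text
handle near edge (x should be -12.5+dx) [-11.9  -0.2  77.8]
cols [134, 135, 136, 137, 138, 139, 140, 141, 142, 143, 144, 145, 146, 147, 148, 149, 150, 151, 152, 153, 154, 155, 156, 157, 158, 159, 160, 161, 162, 163, 164, 165, 166, 167, 168, 169, 170, 171]
132 [145, 143, 141, 143, 143, 142, 144, 143, 145, 145, 143, 143, 143, 145, 143, 143, 145, 143, 143, 143, 143, 144, 144, 144, 146, 142, 143, 144, 142, 144, 144, 144, 143, 143, 144, 143, 142, 145]
133 [144, 144, 142, 143, 141, 142, 142, 143, 145, 143, 141, 131, 132, 138, 139, 143, 143, 145, 142, 145, 145, 143, 143, 145, 135, 125, 131, 141, 144, 144, 144, 146, 145, 144, 145, 143, 145, 143]
134 [141, 143, 143, 144, 142, 144, 143, 142, 142, 143, 141, 126, 107, 109, 118, 128, 130, 137, 138, 142, 143, 142, 143, 143, 109, 66, 85, 113, 122, 132, 143, 143, 145, 145, 144, 144, 143, 144]
135 [144, 144, 143, 145, 145, 144, 142, 144, 144, 141, 137, 113, 106, 107, 106, 103, 107, 113, 120, 130, 134, 134, 140, 134, 90, 54, 48, 54, 60, 94, 111, 142, 144, 143, 143, 145, 144, 144]
136 [145, 142, 143, 144, 145, 144, 143, 144, 144, 143, 131, 107, 107, 10
[... 1564 characters left out ...]
44, 138, 106, 87, 131, 145, 144, 142, 142, 144, 133, 117, 103, 84, 75, 66, 60, 58, 44, 25, 22, 17, 40, 43, 17, 64, 97, 110, 110, 109, 104, 103, 111, 113, 109]
146 [144, 144, 142, 142, 128, 105, 76, 144, 143, 143, 143, 138, 131, 143, 143, 132, 119, 120, 103, 82, 80, 75, 69, 61, 43, 36, 29, 15, 38, 62, 76, 81, 99, 100, 113, 113, 112, 110]
147 [142, 138, 140, 138, 112, 100, 100, 145, 142, 143, 138, 112, 116, 143, 145, 143, 144, 145, 132, 121, 122, 121, 121, 95, 76, 73, 71, 63, 45, 37, 34, 41, 62, 61, 74, 80, 98, 104]
148 [145, 123, 126, 125, 102, 97, 129, 143, 143, 143, 129, 103, 130, 145, 145, 144, 143, 143, 143, 143, 143, 145, 145, 129, 124, 94, 89, 84, 77, 76, 65, 62, 39, 31, 33, 40, 59, 62]
```

```bash
python3 -m jog '[0,0,0,0,0,0.02,0.55, 0,0,0,0,0,0.045,0.55, 0,0,0,0,0,0.065,0.55, 0,0,0,0,0,0.08,0.55, 0,0,0,0,0,0.087,0.55, 0,0,0,0,0,0.087,0.55, 0,0,0,0,0,0.087,0, 0,0,0,0,0,0.087,0, 0,0,0,0,0,0.087,0, 0,0,0,0,0,0.087,0]'
python3 -m jog '[0,0,0,0,0,0,0, 0,0,0,0,0,0,0, 0,0,0,0,0,0,0, 0,0,0,0,0,0,0, 0,0,0,0,0,0,0, 0,0,0,0,0,0,0, 0,0,0,0,0,0,0, 0,0,0,0,0,0,0, 0,0,0,0,0,0,0, 0,0,0,0,0,0,0]'
```

```text
time: 14.23
ee_pos: [538.2, 95.5, 102.0]
tool_rot: [0.001, 0.143, 0.99, 0.0]
ft_force: [-0.3, 0.1, 0.2]
opening: 28.5
grip_force: 0.0
time: 15.07
ee_pos: [538.1, 95.1, 101.8]
tool_rot: [0.001, 0.143, 0.99, -0.0]
ft_force: [-0.1, -0.9, 5.7]
opening: 23.9
grip_force: 30.0
```

The handle is gripped. The index needs about 42 mm of travel by the wrist profile (top view agrees), so I'm drawing 40 mm first and then checking.

```bash
python3 -m jog '[0,0,0,0,-0.003,0,0, 0,0,0,0,-0.008,0,0, 0,0,0,0,-0.013,0,0, 0,0,0,0,-0.018,0,0, 0,0,0,0,-0.023,0,0, 0,0,0,0,-0.028,0,0, 0,0,0,0,-0.033,0,0, 0,0,0,0,-0.037,0,0, 0,0,0,0,-0.04,0,0, 0,0,0,0,-0.04,0,0]'
python3 - <<'E'
from h import *
import pickle
c=grab("wrist"); s=grab("side"); t=grab("top");T=T_tool();pickle.dump((c,s,t,T),open("w7.pkl","wb")); print(T[:3,3],state()["ft_force"],state()["grip_force"])
# expected pointer/fin from first estimates (top bias corrected)
hole=np.array([562,176.8,67]); ey=np.array([.280,.960,0]); ex=np.array([.960,-.280,0])
ptr=hole+20*ey+32*ex-[0,0,5]
for tr in (36,40): print(tr,[np.round(proj(k,ptr-tr*ey),1) for k in(c,s,t)])
print("idx42",[np.round(proj(k,ptr-42*ey+8*ex),1) for k in(c,s,t)])
g=s[0].mean(2).round().astype(int)
print("side cols",list(range(268,296)))
for v in range(148,176): print(v,g[v,268:296].tolist())
g=t[0].mean(2).round().astype(int)
print("top cols",list(range(150,172)))
for v in range(134,156): print(v,g[v,150:172].tolist())
E
```

```text
time: 15.9
ee_pos: [528.2, 60.2, 101.8]
tool_rot: [0.002, 0.144, 0.99, 0.004]
ft_force: [2.8, 10.5, 3.3]
opening: 24.3
grip_force: 30.0
[528.17035584  60.14144937 101.74097212] [2.77576053 9.4579896  3.99014046] 30.04259481851477
36 [array([396.5, 265.4]), array([278. , 155.6]), array([153.6, 145.6])]
40 [array([391. , 265.4]), array([277.8, 156.2]), array([155.1, 146.1])]
idx42 [array([386.9, 275.1]), array([280.5, 156.7]), array([156.9, 143.3])]
side cols [268, 269, 270, 271, 272, 273, 274, 275, 276, 277, 278, 279, 280, 281, 282, 283, 284, 285, 286, 287, 288, 289, 290, 291, 292, 293, 294, 295]
148 [96, 93, 90, 95, 74, 76, 62, 66, 74, 147, 192, 202, 200, 199, 200, 201, 199, 201, 200, 200, 198, 201, 202, 201, 201, 203, 199, 202]
149 [116, 113, 112, 95, 68, 72, 58, 70, 76, 147, 192, 200, 200, 201, 198, 198, 199, 199, 201, 202, 205, 201, 201, 203, 203, 201, 202, 203]
150 [113, 94, 100, 89, 71, 55, 57, 77, 80, 147, 193, 202, 198, 203, 202, 200, 199, 200, 200, 201, 203, 203, 201, 202, 200, 199, 201, 202]
151 [50, 59, 95, 85, 59, 49, 69, 79, 97, 180, 200, 202, 203, 202, 202, 204, 205, 205
[... 4798 characters left out ...]
, 40, 42, 37, 38, 38, 38, 40, 41, 44, 66, 92]
149 [42, 40, 37, 41, 42, 38, 42, 38, 39, 42, 37, 39, 43, 43, 39, 42, 42, 41, 39, 42, 78, 94]
150 [42, 39, 36, 41, 40, 41, 40, 39, 37, 38, 39, 40, 38, 41, 42, 39, 37, 40, 39, 44, 84, 96]
151 [43, 34, 26, 37, 38, 41, 41, 37, 40, 40, 40, 40, 38, 40, 40, 38, 41, 41, 37, 50, 84, 98]
152 [40, 27, 25, 63, 54, 41, 39, 40, 40, 40, 40, 40, 37, 40, 39, 38, 41, 37, 43, 62, 90, 97]
153 [45, 29, 65, 103, 82, 46, 39, 40, 38, 39, 39, 38, 41, 38, 40, 38, 42, 41, 38, 68, 91, 98]
154 [45, 38, 69, 108, 89, 57, 40, 40, 40, 41, 38, 38, 40, 41, 41, 39, 40, 37, 42, 80, 96, 100]
155 [43, 40, 54, 74, 74, 65, 54, 43, 41, 41, 41, 40, 40, 41, 41, 40, 39, 39, 47, 85, 97, 101]
```

Run:
```python
from h import *
import pickle
c,s,t,T=pickle.load(open("w7.pkl","rb"))
g=c[0].mean(2).round().astype(int)
print("cols",list(range(372,412)))
for v in range(236,290,2): print(v,g[v,372:412].tolist())
```

```text
cols [372, 373, 374, 375, 376, 377, 378, 379, 380, 381, 382, 383, 384, 385, 386, 387, 388, 389, 390, 391, 392, 393, 394, 395, 396, 397, 398, 399, 400, 401, 402, 403, 404, 405, 406, 407, 408, 409, 410, 411]
236 [43, 46, 46, 49, 48, 48, 51, 48, 48, 52, 53, 64, 83, 96, 106, 113, 119, 122, 122, 124, 124, 123, 124, 124, 124, 123, 122, 123, 121, 120, 120, 119, 116, 113, 112, 118, 121, 121, 121, 122]
238 [44, 46, 48, 46, 47, 46, 48, 50, 51, 56, 64, 73, 91, 109, 120, 125, 124, 125, 123, 125, 124, 124, 123, 125, 125, 126, 123, 122, 122, 121, 121, 122, 122, 119, 114, 115, 119, 123, 121, 121]
240 [63, 49, 47, 49, 48, 45, 49, 49, 55, 65, 70, 75, 86, 108, 123, 127, 124, 123, 125, 123, 124, 125, 123, 122, 124, 124, 125, 124, 122, 123, 120, 122, 122, 119, 119, 113, 114, 120, 122, 122]
242 [103, 75, 56, 50, 49, 48, 49, 51, 62, 68, 72, 76, 87, 108, 123, 128, 126, 127, 124, 124, 125, 123, 125, 123, 123, 122, 124, 123, 124, 123, 125, 123, 121, 120, 118, 117, 114, 119, 121, 122]
244 [128, 119, 101, 75, 54, 47, 49, 55, 61, 70, 81, 90, 104, 118, 127, 128, 128, 127, 126, 124, 124, 125, 124, 122, 124, 123, 
[... 3354 characters left out ...]
 63, 56, 42, 30, 26, 28, 31, 45, 57, 63, 65, 63, 61, 70, 93, 114, 119, 118, 120, 120, 115, 102, 74, 87, 114, 118, 120, 120, 119, 120, 119, 118, 114]
284 [29, 43, 56, 63, 64, 64, 64, 62, 57, 43, 31, 27, 27, 33, 50, 60, 65, 65, 63, 67, 81, 105, 116, 119, 118, 119, 119, 117, 114, 109, 112, 117, 120, 119, 119, 120, 119, 119, 118, 110]
286 [20, 27, 43, 54, 62, 63, 63, 56, 44, 35, 29, 24, 29, 36, 49, 60, 63, 64, 62, 68, 84, 106, 116, 118, 119, 119, 120, 120, 120, 119, 119, 119, 121, 120, 120, 118, 120, 120, 120, 118]
288 [23, 23, 26, 35, 52, 60, 62, 58, 46, 33, 29, 26, 28, 42, 55, 62, 65, 64, 62, 70, 92, 113, 119, 120, 120, 120, 120, 120, 120, 120, 119, 119, 120, 120, 120, 118, 120, 120, 120, 119]
```

Run:
```python
from h import *
import pickle
c,s,t,T=pickle.load(open("w7.pkl","rb"))
f=lambda u,v,z:(T[:3,:3].T@(onplane(c,u,v,z)-T[:3,3]))[:2].round(1)
for z in(54,56,58,60): print(z,f(372.7,278,z),f(392.9,278,z))
print("ptr",[f(u,264,62) for u in(401.5,404.5,408)])
print("fin top edges z66",f(385.5,280,66),f(389.5,280,66))
print("fin base left",[f(381,280,z) for z in(54,56,58)])
# w5 same for comparison
c,s,t,T=pickle.load(open("w5.pkl","rb"))
for z in(54,56,58,60): print(z,f(223.5,240,z),f(239.2,240,z))
print("ptr",[f(u,224,62) for u in(271.5,274,276.3)])
c,s,t,T=pickle.load(open("w7.pkl","rb"));print(T[:3,:3].T@np.array([.28,.96,0]))
```

```text
54 [-46.8  92.9] [-46.8 108.4]
56 [-45.5  92. ] [-45.5 107.3]
58 [-44.2  91. ] [-44.2 106.3]
60 [-42.9  90.1] [-42.9 105.2]
ptr [array([-30. , 108.8]), array([-30., 111.]), array([-30. , 113.5])]
fin top edges z66 [-40.7  96.8] [-40.7  99.7]
fin base left [array([-48.6,  99.5]), array([-47.3,  98.5]), array([-46. ,  97.5])]
54 [-54.1 -29.5] [-54.  -13.3]
56 [-53.1 -29.3] [-53.1 -13.2]
58 [-52.1 -29.1] [-52.1 -13.1]
60 [-51.1 -28.9] [-51.1 -13. ]
ptr [array([-32.8,  19.3]), array([-32.8,  21.8]), array([-32.8,  24. ])]
[0.00502258 0.9999594  0.00748156]
```

The pointer still stands about 12 mm short: wrist tool y is 111 for the pointer and 98.6 for the fin. Pin play and arm compliance took up the difference, so I'm drawing another 12 mm slowly.

```bash
python3 -m jog '[0,0,0,0,-0.002,0,0, 0,0,0,0,-0.004,0,0, 0,0,0,0,-0.006,0,0, 0,0,0,0,-0.008,0,0, 0,0,0,0,-0.01,0,0, 0,0,0,0,-0.011,0,0, 0,0,0,0,-0.012,0,0, 0,0,0,0,-0.012,0,0, 0,0,0,0,-0.012,0,0, 0,0,0,0,-0.012,0,0]'
python3 - <<'E'
from h import *
import pickle
c=grab("wrist"); s=grab("side"); T=T_tool();pickle.dump((c,s,T),open("w8.pkl","wb")); print(T[:3,3],state()["ft_force"],state()["grip_force"])
f=lambda u,v,z:(T[:3,:3].T@(onplane(c,u,v,z)-T[:3,3]))[:2].round(1)
g=c[0].mean(2).round().astype(int)
print("cols",list(range(380,422)))
for v in range(250,294,3): print(v,g[v,380:422].tolist())
E
```

```text
time: 16.88
ee_pos: [525.2, 49.5, 101.7]
tool_rot: [0.002, 0.144, 0.99, 0.004]
ft_force: [3.4, 11.9, 3.6]
opening: 24.4
grip_force: 30.1
[525.18611485  49.51207701 101.75559787] [ 3.03787605 12.52220091  3.53024544] 30.05962072587863
cols [380, 381, 382, 383, 384, 385, 386, 387, 388, 389, 390, 391, 392, 393, 394, 395, 396, 397, 398, 399, 400, 401, 402, 403, 404, 405, 406, 407, 408, 409, 410, 411, 412, 413, 414, 415, 416, 417, 418, 419, 420, 421]
250 [74, 70, 74, 80, 91, 109, 120, 125, 126, 126, 125, 127, 127, 127, 124, 123, 123, 122, 122, 122, 122, 122, 122, 121, 122, 123, 124, 126, 123, 111, 96, 87, 86, 88, 85, 84, 83, 83, 83, 85, 84, 83]
253 [53, 62, 78, 93, 106, 115, 122, 122, 124, 125, 125, 125, 125, 125, 127, 126, 126, 125, 122, 120, 116, 109, 99, 105, 121, 125, 126, 124, 114, 90, 63, 52, 53, 53, 50, 52, 52, 53, 53, 54, 52, 53]
256 [52, 52, 51, 52, 54, 56, 67, 77, 89, 97, 101, 99, 97, 98, 98, 96, 92, 81, 72, 63, 52, 54, 71, 100, 122, 126, 126, 123, 107, 73, 54, 50, 49, 51, 53, 53, 50, 52, 52, 52, 52, 49]
259 [52, 51, 49, 49, 52, 52, 49, 51, 53, 51, 51, 51, 52, 52, 51, 52, 53, 50
[... 1450 characters left out ...]
5, 62, 62, 58, 50, 35, 29, 28, 27, 32, 45, 57, 63, 65, 63, 69, 89, 111, 119, 120, 119, 118, 115, 106, 96, 102, 115, 119, 119, 118, 121]
286 [113, 97, 69, 37, 26, 31, 41, 55, 61, 63, 63, 65, 61, 54, 46, 35, 30, 23, 27, 30, 35, 50, 60, 64, 62, 65, 77, 99, 115, 118, 122, 119, 119, 118, 119, 119, 120, 118, 120, 120, 120, 120]
289 [94, 64, 41, 28, 25, 33, 46, 57, 64, 62, 65, 62, 62, 60, 51, 40, 28, 28, 29, 28, 42, 60, 62, 64, 63, 69, 94, 124, 133, 133, 134, 133, 132, 132, 133, 133, 133, 134, 137, 140, 140, 138]
292 [31, 26, 22, 25, 29, 38, 50, 59, 61, 63, 63, 63, 63, 63, 60, 56, 48, 40, 33, 32, 45, 60, 62, 64, 67, 87, 131, 171, 178, 181, 182, 180, 182, 179, 180, 179, 180, 179, 179, 179, 179, 179]
```

Run:
```python
from h import *
import pickle
c,s,T=pickle.load(open("w8.pkl","rb"))
f=lambda u,v,z:(T[:3,:3].T@(onplane(c,u,v,z)-T[:3,3]))[:2].round(1)
print("ptr tip",[f(u,272,62) for u in(401.3,403,405)],"shaft",[f(u,260,62) for u in (401.7,404.5,408)])
print("fin top L",f(401,280,66),f(405.5,280,66)," base L",[f(395.5,280,z) for z in(54,56,58)])
for z in(54,56,58): print("block",z,f(386.8,280,z),f(407.8,280,z))
```

```text
ptr tip [array([-36.6, 109.7]), array([-36.6, 110.9]), array([-36.6, 112.4])] shaft [array([-26.7, 108.6]), array([-26.7, 110.6]), array([-26.8, 113.1])]
fin top L [-40.7 108.1] [-40.7 111.4]  base L [array([-48.6, 110.7]), array([-47.3, 109.6]), array([-46. , 108.5])]
block 54 [-48.6 104. ] [-48.6 120.1]
block 56 [-47.3 103. ] [-47.3 119. ]
block 58 [-45.9 101.9] [-46.  117.8]
```

The pointer tip is at 110.9 and the fin centre at 109.8, with fin and block widths matching their given sizes. I'll nudge it 1 mm and let it settle.

```bash
python3 -m jog '[0,0,0,0,-0.0005,0,0, 0,0,0,0,-0.001,0,0, 0,0,0,0,-0.001,0,0, 0,0,0,0,-0.001,0,0, 0,0,0,0,-0.001,0,0, 0,0,0,0,-0.001,0,0, 0,0,0,0,-0.001,0,0, 0,0,0,0,-0.001,0,0, 0,0,0,0,-0.001,0,0, 0,0,0,0,-0.001,0,0]'
python3 - <<'E'
from h import *
c=grab("wrist"); s=grab("side"); T=T_tool(); print(T[:3,3],state()["ft_force"],state()["grip_force"],state()["opening"])
g=c[0].mean(2).round().astype(int)
for v in(265,268,271,274,277,280,283): print(v,g[v,390:412].tolist())
for y in(88,91):print("head base/top expected",[np.round(proj(c,T[:3,3]+T[:3,:3]@[-1,y,T[2,3]-z]),1) for z in(67,89)])
print("cols 362-402 step2")
for v in range(180,256,4): print(v,g[v,350:410:2].tolist())
E
```

```text
time: 17.82
ee_pos: [524.9, 48.7, 101.7]
tool_rot: [0.002, 0.144, 0.99, 0.005]
ft_force: [3.2, 12.4, 2.5]
opening: 24.3
grip_force: 30.1
[524.92623689  48.7450638  101.74484845] [ 3.67992198 11.3591677   2.6545564 ] 30.063430726295337 24.41487254814368
265 [38, 41, 39, 39, 40, 41, 41, 40, 39, 42, 54, 81, 110, 121, 124, 124, 115, 95, 66, 52, 54, 51]
268 [28, 31, 29, 31, 32, 30, 31, 30, 33, 39, 48, 67, 96, 118, 119, 100, 70, 51, 55, 78, 99, 104]
271 [54, 57, 59, 61, 60, 62, 61, 53, 45, 44, 47, 63, 96, 116, 110, 87, 66, 58, 60, 69, 92, 115]
274 [57, 64, 65, 65, 64, 65, 63, 51, 38, 31, 44, 71, 96, 102, 92, 69, 62, 60, 64, 81, 104, 118]
277 [60, 63, 65, 66, 65, 58, 44, 37, 30, 22, 26, 23, 33, 35, 47, 48, 52, 57, 68, 88, 112, 119]
280 [64, 64, 62, 63, 64, 58, 49, 39, 29, 28, 25, 29, 36, 51, 62, 64, 65, 65, 77, 101, 115, 119]
283 [63, 64, 65, 64, 61, 60, 51, 36, 26, 25, 26, 29, 43, 57, 65, 63, 65, 69, 89, 111, 119, 119]
head base/top expected [array([381. , 230.7]), array([395.8, 245.5])]
head base/top expected [array([385.4, 230.7]), array([400.7, 245.5])]
cols 362-402 step2
180 [72, 74, 7
[... 1938 characters left out ...]
 50, 57, 75, 80, 78, 80, 105, 95, 50, 47, 45, 49, 52, 51, 52, 66, 90, 118, 123, 126, 123, 125, 123, 120, 121, 117, 114, 122]
240 [104, 81, 48, 61, 78, 77, 78, 79, 88, 125, 115, 63, 46, 46, 46, 56, 72, 105, 127, 126, 123, 124, 124, 124, 126, 123, 122, 122, 118, 115]
244 [143, 122, 62, 69, 79, 78, 79, 88, 116, 129, 130, 128, 104, 60, 48, 63, 75, 86, 125, 128, 125, 122, 124, 124, 123, 124, 125, 121, 118, 115]
248 [179, 177, 164, 117, 114, 118, 119, 117, 138, 145, 145, 148, 150, 147, 103, 65, 99, 124, 125, 127, 128, 127, 125, 123, 122, 121, 124, 123, 119, 123]
252 [71, 71, 73, 72, 72, 68, 65, 64, 66, 65, 66, 66, 66, 62, 57, 56, 69, 112, 123, 124, 125, 127, 127, 126, 123, 120, 116, 123, 126, 119]
```

The pointer is at the fin, the head outline matches a seated pin, and the grip is steady at 30 N. Handing in.

```bash
python3 -c "
from rig import ticket
print(ticket.finish_job())"
```

```text
the job is handed in; nothing more can be done
None
```

The job is handed in with the pin home in the fork and lug and the rod drawn until its pointer measured within about 1 mm of the index, still held by the handle at 30 N grip; the hand-in gave no verdict.

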